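# Drop the guide roller into its slotted stand

## Robot

A 6-joint arm with a two-finger parallel gripper is mounted at the origin on a cart in front of the work surface, level with it; the furniture and walls round the work are solid. World frame = base frame: x ahead of the robot, y to its left, z up, the work surface at z = 0. Lengths are in m, angles in degrees, forces in N, time in s.
With the tool pointing down it reaches from about 0.35 to 0.725 m from the base axis. Payload 6 kg.
Tool frame: the origin (TCP) lies where the fingers leave the gripper's body, on its centre line; the fingertips stand 73 mm ahead of it and the grasp point (between the pads) lies robot.hold_point_z ahead of it (robot.hold_point_z is the distance from the TCP to the grasp point, in m); z points along the fingers, y is the line along which they close (so a half turn about z gives the same grasp; the last joint's range is limited). The gripper opens to 85 mm and grips with 20 to 120 N. Pads are 22 mm wide; open, the fingers measure 114 mm over their backs; the gripper's body (76 mm by 85 mm) begins 54 mm behind the grasp point. The pads swing forward as they close: fully open they stand 13 mm farther back than shut.
Start: joints at [95.609, 2.303, 4.859, 0, -92.561, -19.12], TCP at [0.14, 0.583, 0.304] pointing down, gripper open.
Joint ranges: [-146.85, 146.85], [-73.84, 115.35], [-62.03, 85.46], [-188.31, 113.3], [-161.28, -10.13], [-171.36, 171.36]. Speed limits (degrees/s): [147.25, 147.25, 172.46, 180, 180, 180].

## Interface

Orientations are given as a 3x3 rotation matrix whose columns are the frame's x, y, z axes.
In Python, from bench import robot, viewer gives the robot as it stands (robot), with the cameras (viewer).
- The arm moves only by the shell command python3 shift.py 'ROWS' [FORCE]. ROWS is a JSON object whose key "deltas" holds a list of rows, 1 to 20 of them, each of 5 numbers: the opening from 0.0 (shut) to 1.0 (fully open), then dx, dy, dz in m, then a turn about the tool's z in degrees; each row is the pose to reach, as a shift and turn from the pose commanded when the command began, along the tool's axes at that moment; what a row does not reach only later rows make up. A row lasts 1/10 s, in which the tool goes at most 0.05 m and 8.59 degrees, less where a joint would pass 70% of its speed; a pose out of reach is approached as far as the arm can. The fingers move at their own pace and stop on an object; FORCE is the grip in N (left out, the last holds). Time passes only in rows, so rows that do not move let the fingers close. It prints the time, the measured TCP pose, the force, the opening and the grip force at its end. Input that does not fit is refused with a message, and nothing moves.
- robot.get_state(): the state, without advancing time (a new reading comes with each control period).
- viewer.snapshot(name): name is "scene" or "top"; returns the picture (400x640x3 uint8, red, green, blue); there is no depth.
- viewer.camera_model(name): a dict with "mtx" (3x3 intrinsics, pixels), "R" (3x3) and "t" (3): a world point X has camera coordinates R X + t. Camera axes: x right, y down, z forward; pixel columns grow to the right and rows downward; lengths in m; the calibration is good to about 2 mm. A picture is of the moment at which its call begins. camera_model takes no time and is no camera call.
- robot.close_job(): hands the job in; it is judged then, once.
The state is a dict: "time": time; "qpos": joint angles; "qd": joint speeds; "effort": joint torques, N m; "position": TCP position; "ee_rot": TCP orientation; "wrist_force": force on the tool from outside, world axes, zero at the start; "wrist_torque": the same for the moment, N m; "opening": opening from 0.0 (shut) to 1.0 (fully open); "grip_force": force on a finger pad.
Only numpy, scipy, OpenCV 4.12 (cv2) and the standard library are available. Lean on these libraries where they do the work, as an engineer would, in place of code of your own. Each camera call takes 0.05 s, during which the arm holds its last target. There are 200 camera calls.

## Task

Fit the orange guide roller into the slotted stand. Its wooden cradle leaves only the two axle ends to grip, so first move it onto the blue V-block and let go of it there; then take it again round the orange sleeve and lower it into the two open slots, thick red axle end in the red cheek and thin steel end in the grey cheek, keeping hold of it until it is down instead of letting it drop. Leave it level with both axle ends fully home on the slot bottoms, and do not push away the tools and wood lying around.

Things in the scene. Friction and masses are not known exactly. Their poses are not given: they have to be found in the camera images.
- roller: Loose guide roller, about 180 g, starts lying level in the cradle. Origin on the axle at mid-length; y runs along the axle to the thick red end (x, z turn as it rolls). Orange sleeve 40 mm diameter, 40 mm long; beyond it a 12 mm long axle stub at each end: red, 14 mm diameter at +y; bare steel, 8 mm diameter at -y. 64 mm long over the axle ends.
- red_end (a point): Centre of the end face of the thick red axle stub, on the axle, 32 mm from the roller's origin.
- steel_end (a point): Centre of the end face of the thin steel axle stub, on the axle, 32 mm from the roller's origin on the other side.
- cradle: Fixed light-wood trough; may face any way. Origin: centre of its underside, z up. The roller starts with its axle along the cradle's y, 32 mm up, red end at +y. Side walls at x 22 to 32 mm, 48 mm high, hug the sleeve (2 mm gap), so it cannot be taken across there. 38 mm long (y), ends open: both axle ends stick out 13 mm and can be pinched end to end from above.
- rest: Fixed blue V-block with aluminium V faces. Origin: centre of its underside, z up; groove along its y. Head 35 mm wide (x), 34 mm long (y), 45 mm high: narrower than the sleeve, so fingers pass down beside it. Foot 56 x 50 x 6 mm with low screw heads. The sleeve lies in the V with the axle along y, either way round.
- rest_seat (a point): Where the roller's origin lies when it rests in the V-block: 60 mm above the V-block's origin.
- stand: Fixed slotted stand. Origin: centre of its underside, z up; the seated axle lies along its y, 55 mm up. Base plate 74 (x) x 94 (y) x 8 mm. Two cheeks 56 mm wide (x), top at 83 mm, at y 22.5 to 34 mm (red) and y -22.5 to -34 mm (grey): 45 mm free between. In the middle of each a slot, open at the top and right through; the top 8 mm of each mouth flares 5 mm to each side.
- seat_red (a point): Where the centre of the red end face lies when the roller is seated and centred (stand frame 0, +32, 55 mm); axes as the stand's. Red cheek's slot 16 mm wide, bottom at 48 mm. The roller has 2.5 mm of end play each way.
- seat_grey (a point): The same for the steel end face in the grey cheek (stand frame 0, -32, 55 mm). Grey cheek's slot 10 mm wide, bottom at 51 mm: the thick red stub does not fit in it.
- screwdriver: Bystander: red-handled screwdriver lying on the near part of the bench, 31 x 177 x 31 mm, long along its y; origin under its centre.
- cutters: Bystander: side cutters with yellow handles on the near part of the bench, 58 x 141 x 13 mm, long along its y; origin under its centre.
- brush: Bystander: wooden bench brush on the far part of the bench, 74 x 235 x 19 mm, long along its y; origin under its centre.
- offcut: Bystander: small wood offcut on the far part of the bench, 40 x 60 x 18 mm, long along its y; origin under its centre.

How it is judged:
By the outcome, as a careful person would: the job done as asked, in the order asked, and still so for the second after the job is handed in, with the robot touching nothing.
It also fails if it takes over 72 s, if anything falls off the work surface, if the arm or the gripper's body presses on something with over 40 N, if the wrist force passes 120 N, or if a joint passes its speed limit or range.

## Working session

There is one attempt and no reset: what is moved stays moved. The work goes in short steps, Python scripts to look and compute and a shell command to move; the robot and the scene stay as the last step left them, time stands still between calls to the robot, and variables do not carry over. Pictures are saved under pics/ and viewed, at most 10 in all, crops included, and the job is handed in when it is done.

```bash
ls; mkdir -p pics; python3 - <<'E'
from bench import robot, viewer
import cv2,numpy as np
s=robot.get_state();print(s['time'],s['position'],s['ee_rot'],s['opening'],robot.hold_point_z)
for n in("scene","top"):
    cv2.imwrite(f"pics/{n}0.png",viewer.snapshot(n)[:,:,::-1]);m=viewer.camera_model(n);print(n,m, -m['R'].T@m['t'])
E
```

```text
bench.py
pics
shift.py
0.0 [0.14002414 0.58322069 0.30285002] [[ 9.72332946e-01 -2.33599074e-01 -3.39669608e-04]
 [-2.33599305e-01 -9.72331319e-01 -1.78079892e-03]
 [ 8.57215806e-05  1.81087604e-03 -9.99998357e-01]] 1.0031022992088725 0.0539
scene {'mtx': array([[436.83569175,   0.        , 324.32361295],
       [  0.        , 436.83569175, 203.56234836],
       [  0.        ,   0.        ,   1.        ]]), 'R': array([[ 0.83678094, -0.54753585, -0.00146841],
       [-0.2911093 , -0.44261812, -0.84814184],
       [ 0.46373812,  0.71013639, -0.52976718]]), 't': array([-0.43207692,  0.20920764,  1.04431361])} [-0.06183201 -0.8855836   0.73004636]
top {'mtx': array([[415.66775998,   0.        , 318.88891718],
       [  0.        , 415.66775998, 201.45812501],
       [  0.        ,   0.        ,   1.        ]]), 'R': array([[ 0.01064541, -0.999584  ,  0.02680495],
       [-0.99755225, -0.01246883, -0.06880427],
       [ 0.06910987, -0.02600689, -0.99727001]]), 't': array([-0.02821172,  0.51382028,  1.10263344])} [0.43666005 0.00688282 1.1357325 ]
```

View pics/scene0.png

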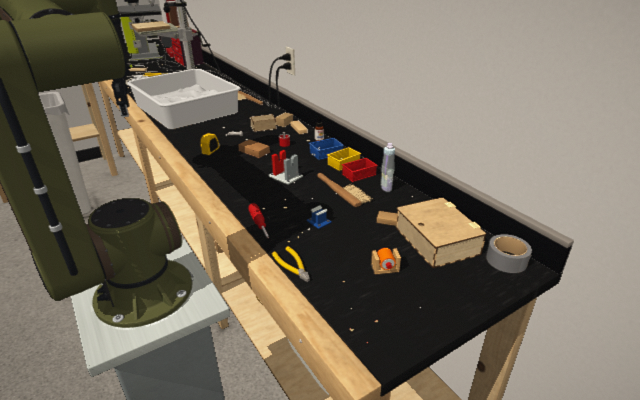

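View pics/top0.png

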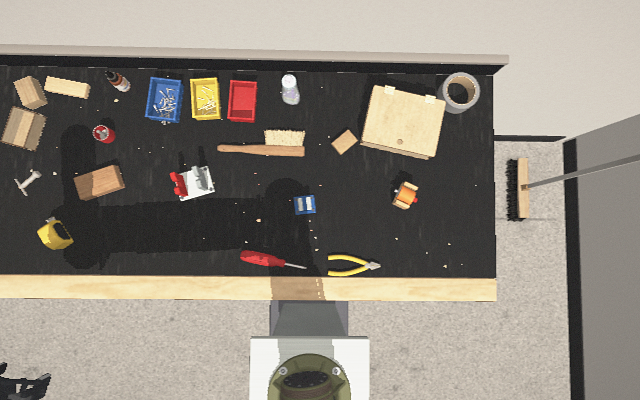

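```bash
cat > h.py <<'E'
import cv2,numpy as np
from bench import robot, viewer
def tiles(out,specs,k):
    """specs: (img, u0, v0, w, h) crops, enlarged k times, with ticks every 10 px, in rows of 3 or fewer"""
    ts=[]
    for im,u0,v0,w,h in specs:
        c=cv2.resize(im[v0:v0+h,u0:u0+w],None,fx=k,fy=k,interpolation=cv2.INTER_CUBIC)
        for u in range(-(-u0//10)*10,u0+w,10):
            cv2.line(c,(int((u-u0+.5)*k),0),(int((u-u0+.5)*k),6),(0,255,0),1); cv2.putText(c,str(u),(int((u-u0+.5)*k)-9,16),0,.33,(0,255,0),1)
        for v in range(-(-v0//10)*10,v0+h,10):
            cv2.line(c,(0,int((v-v0+.5)*k)),(6,int((v-v0+.5)*k)),(0,255,0),1); cv2.putText(c,str(v),(8,int((v-v0+.5)*k)+4),0,.33,(0,255,0),1)
        ts.append(cv2.copyMakeBorder(c,0,2,0,2,cv2.BORDER_CONSTANT,value=(255,255,255)))
    n=len(ts)//2 if len(ts)>3 else len(ts)
    cv2.imwrite(out,np.vstack([np.hstack(ts[i:i+n]) for i in range(0,len(ts),n)]))
def proj(n,X):
    m=viewer.camera_model(n);X=np.atleast_2d(X)
    return cv2.projectPoints(X,cv2.Rodrigues(m['R'])[0],m['t'],m['mtx'],None)[0][:,0]
E
python3 - <<'E'
from h import *
t=cv2.imread('pics/top0.png');s=cv2.imread('pics/scene0.png')
tiles('pics/c1.png',[(t,386,174,38,42),(t,290,188,38,42),(t,165,158,52,42),(s,368,240,38,42),(s,300,198,38,42),(s,262,146,52,42)],6)
E
```

```text
(no output)
```

View pics/c1.png

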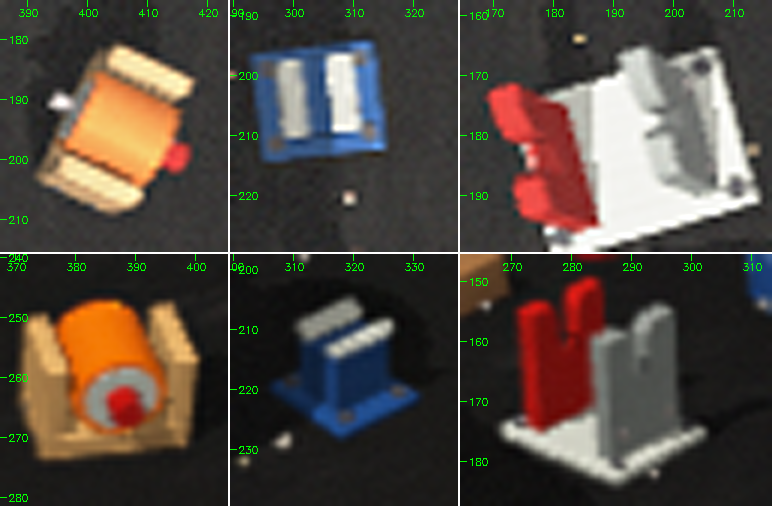

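```bash
cat > fit.py <<'E'
from h import *
from scipy.optimize import least_squares
import json
K=6.
O={'c':((386,174),(368,240)),'r':((290,188),(300,198)),'s':((165,158),(262,146))}
# clicks: view, tile px, model point (mm)
C={'c':[(0,142,195,22,19,48),(0,118,213,32,19,48),(0,62,150,22,-19,48),(0,38,180,32,-19,48),(0,193,80,-32,19,48),(0,182,98,-22,19,48),(0,118,43,-32,-19,48),(0,105,65,-22,-19,48),
  (1,42,206,32,19,0),(1,190,192,-32,19,0)],
 'r':[(0,20,52,-28,25,6),(0,144,40,28,25,6),(0,156,150,28,-25,6),(0,35,160,-28,-25,6),(0,47,60,-17.5,17,45),(0,51,137,-17.5,-17,45),(0,127,52,17.5,17,45),(0,130,130,17.5,-17,45),
  (1,41,133,-28,-25,6),(1,111,185,28,-25,6),(1,190,144,28,25,6),(1,101,104,17.5,-17,45),(1,164,75,17.5,17,45)],
 's':[(0,258,48,37,-47,8),(0,299,200,-37,-47,8),(1,41,179,-37,47,8),(1,156,222,-37,-47,8),(1,245,179,37,-47,8)]}
G={'c':(.45,-.22,0,157),'r':(.44,.04,0,-84),'s':(.48,.33,0,16.4)}
def T(p,m):
    a=np.radians(p[3]);R=np.array([[np.cos(a),-np.sin(a),0],[np.sin(a),np.cos(a),0],[0,0,1]])
    return np.array(m,float).reshape(-1,3)/1000@R.T+p[:3]
def px(k,v,x,y): return np.array([O[k][v][0]+x/K-.5,O[k][v][1]+y/K-.5])
def fit(k):
    def res(p): return np.concatenate([proj(('scene','top')[1-c[0]],T(p,c[3:]))[0]-px(k,c[0],c[1],c[2]) for c in C[k]])
    s=least_squares(res,G[k],x_scale=[.01,.01,.01,1],loss='soft_l1');return s.x,res(s.x).reshape(-1,2)
if __name__=='__main__':
    P={}
    for k in C:
        p,r=fit(k);P[k]=p.tolist();print(k,p.round(4));print(r.round(1).tolist())
    json.dump(P,open('P.json','w'))
    # roller ends triangulated
    def tri(a,b):
        M=[viewer.camera_model(n) for n in('top','scene')];PM=[m['mtx']@np.c_[m['R'],m['t']] for m in M]
        X=cv2.triangulatePoints(PM[0],PM[1],a.reshape(2,1),b.reshape(2,1))[:,0];return X[:3]/X[3]
    print('red end',tri(px('c',0,184,158),px('c',1,125,157)),T(P['c'],(0,32,32)))
    # wireframe overlay
    def box(x0,x1,y0,y1,z0,z1): 
        c=[(x,y,z) for x in(x0,x1) for y in(y0,y1) for z in(z0,z1)];return [(c[i],c[j]) for i in range(8) for j in range(i) if bin(i^j).count('1')==1]
    W={'c':box(22,32,-19,19,0,48)+box(-32,-22,-19,19,0,48)+[((0,-32,32),(0,32,32))],'r':box(-28,28,-25,25,0,6)+box(-17.5,17.5,-17,17,6,45),
     's':box(-37,37,-47,47,0,8)+sum([box(a,b,c,d,8,83) for w,c,d in((8,22.5,34),(5,-34,-22.5)) for a,b in((-28,-w),(w,28))],[])}
    im=[cv2.imread(f'pics/{n}0.png') for n in('top','scene')];k=12
    ts=[]
    for v in(0,1):
        row=[]
        for q,w in(('c',38),('r',38),('s',52)):
            u0,v0=O[q][v];c=cv2.resize(im[v][v0:v0+42,u0:u0+w],None,fx=6,fy=6,interpolation=cv2.INTER_CUBIC)
            for a,b in W[q]:
                d=[tuple(int(t*16) for t in (e-(u0,v0)+.5)*6) for e in proj(('top','scene')[v],T(P[q],[a,b]))]
                cv2.line(c,d[0],d[1],(255,255,0),1,cv2.LINE_AA,4)
            row.append(c)
        ts.append(np.hstack(row))
    import sys;cv2.imwrite(sys.argv[1],np.vstack(ts))
E
python3 fit.py pics/o1.png
```

```text
c [ 5.330000e-01 -2.509000e-01  1.600000e-03  1.542966e+02]
[[-0.4, -0.8], [2.0, -0.4], [0.0, 0.3], [2.4, -1.3], [-0.1, 0.1], [0.1, 0.5], [-0.5, -0.1], [0.0, -0.4], [-1.4, 0.1], [-1.2, 0.2]]
r [ 5.07000e-01  1.70000e-02 -2.20000e-03 -8.39601e+01]
[[0.4, -0.1], [0.2, 0.0], [-0.1, -0.1], [-0.4, 0.2], [-0.3, 0.0], [0.2, 0.0], [-0.4, 0.1], [0.3, -0.0], [-0.3, 0.0], [-0.2, -0.2], [-0.1, 0.4], [1.2, -0.5], [-0.1, 0.2]]
s [ 5.60800e-01  3.16600e-01 -1.50000e-03  1.68972e+01]
[[-0.3, -0.3], [0.1, 0.4], [-0.0, -0.5], [0.2, 0.7], [0.1, -0.1]]
red end [ 0.51990538 -0.28115404  0.03628473] [[ 0.51915111 -0.27968506  0.03356432]]
```

View pics/o1.png

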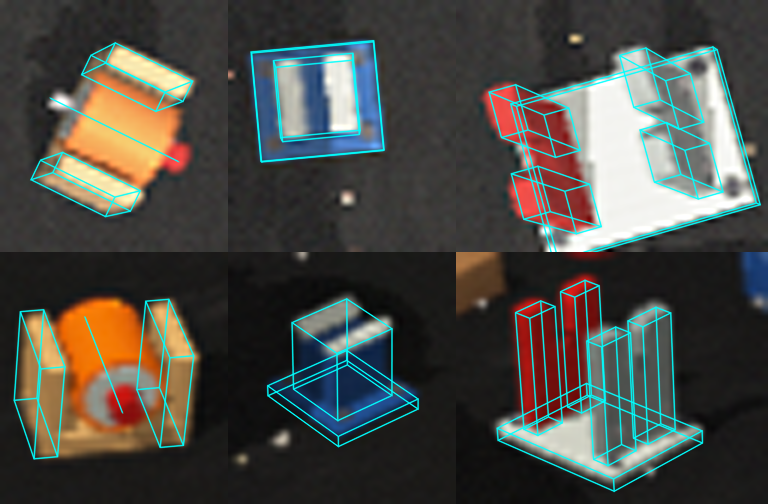

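The overlay shows the V-block and stand wireframes on their images (within ~0.5 px). The cradle is about 0.8 px off, so I'm refining it from the roller itself: steel tip near (394,190), red tip near (417,200) in the top view.

```bash
cat >> h.py <<'E'
def ray(n,u,v,z):
    m=viewer.camera_model(n);d=m['R'].T@np.linalg.inv(m['mtx'])@[u,v,1];o=-m['R'].T@m['t'];return o+d*(z-o[2])/d[2]
def go(x,y,z,yaw):
    """shift and turn, in the tool's axes, to TCP x,y,z with tool y at world angle yaw"""
    s=robot.get_state();R=np.array(s['ee_rot']);p=s['position'];w=np.degrees(np.arctan2(R[1,1],R[0,1]))
    print('t',s['time'],'pos',np.round(p,4),'yaw',round(w,2),'tilt z',R[:,2].round(4),'| shift',(R.T@(np.array([x,y,z])-p)).round(4),'turn',round(-((yaw-w+180)%360-180),2))
def blob(im,box,lo,hi):
    u0,v0,w,h=box;m=cv2.inRange(cv2.cvtColor(im[v0:v0+h,u0:u0+w],cv2.COLOR_BGR2HSV),lo,hi);n,l,st,c=cv2.connectedComponentsWithStats(m);i=1+np.argmax(st[1:,4])
    return c[i]+(u0,v0),st[i],l==i
E
python3 - <<'E'
from h import *
t=cv2.imread('pics/top0.png');s=cv2.imread('pics/scene0.png')
hs=cv2.cvtColor(t,cv2.COLOR_BGR2HSV)
for nm,im,b,lo,hi in(('orange top',t,(386,174,38,42),(5,140,120),(20,255,255)),('red top',t,(408,190,16,18),(0,150,90),(4,255,255)),('red top2',t,(408,190,16,18),(170,120,90),(180,255,255)),('steel top',t,(386,184,14,12),(0,0,120),(180,60,255)),('red sc',s,(375,250,22,25),(0,180,80),(4,255,255)),('orange sc',s,(368,240,38,42),(5,190,120),(20,255,255))):
    try:
        c,st,m=blob(im,b,lo,hi);print(nm,c.round(2),st,cv2.minAreaRect(np.argwhere(m)[:,::-1].astype(np.float32))[1:])
    except Exception as e: print(nm,e)
for u,v in((437,158),(360,150)): print(ray('top',u,v,.08))
E
```

```text
orange top [406.05 195.11] [  9  12  21  19 223] ((17.441329956054688, 14.758048057556152), 26.56505012512207)
red top [415.38 199.81] [ 6  8  4  5 16] ((4.0, 3.0), 90.0)
red top2 [413. 201.] [ 5 11  1  1  1] ((0.0, 0.0), 0.0)
steel top [396.94 191.38] [ 8  6  6  6 16] ((5.199999809265137, 4.599999904632568), 53.13010025024414)
red sc [388.39 265.11] [11 12  6  7 28] ((5.813776969909668, 4.472135543823242), 63.43495178222656)
orange sc [384.73 255.32] [  9   8  19  22 188] ((20.124608993530273, 16.099689483642578), 63.43495178222656)
[ 0.62624723 -0.32487557  0.08      ]
[ 0.64399064 -0.12515141  0.08      ]
```

```bash
python3 - <<'E'
from h import *
a=ray('top',415.4,199.8,.036);b=ray('top',395.5,190.6,.034);print(a,b,(a+b)/2,np.degrees(np.arctan2(*(a-b)[1::-1])),np.linalg.norm(a-b))
print(ray('top',406.05,195.1,.046)); print(ray('scene',388.6,265.5,.033))
go(.532,-.252,.20,-114)
E
```

```text
[ 0.52053075 -0.27953946  0.036     ] [ 0.54469427 -0.22659561  0.034     ] [ 0.53261251 -0.25306753  0.035     ] -114.53190621534996 0.05823166670023905
[ 0.53192761 -0.25209529  0.046     ]
[ 0.52302947 -0.27796743  0.033     ]
t 0.1 pos [0.14   0.5832 0.303 ] yaw -103.51 tilt z [-3.0e-04 -1.6e-03 -1.0e+00] | shift [0.5762 0.7204 0.1042] turn 10.49
```

```bash
python3 shift.py '{"deltas":[[1, 0.35, 0.15, 0, 10.9], [1, 0.35, 0.15, 0, 10.9], [1, 0.35, 0.15, 0, 10.9], [1, 0.35, 0.15, 0, 10.9], [1, 0.35, 0.15, 0, 10.9], [1, 0.35, 0.15, 0, 10.9], [1, 0.35, 0.15, 0, 10.9], [1, 0.35, 0.15, 0, 10.9], [1, 0.576, 0.72, 0.1, 10.9], [1, 0.576, 0.72, 0.1, 10.9], [1, 0.576, 0.72, 0.1, 10.9], [1, 0.576, 0.72, 0.1, 10.9], [1, 0.576, 0.72, 0.1, 10.9], [1, 0.576, 0.72, 0.1, 10.9], [1, 0.576, 0.72, 0.1, 10.9], [1, 0.576, 0.72, 0.1, 10.9], [1, 0.576, 0.72, 0.1, 10.9], [1, 0.576, 0.72, 0.1, 10.9], [1, 0.576, 0.72, 0.1, 10.9], [1, 0.576, 0.72, 0.1, 10.9]]}' 40; python3 - <<'E'
from h import *
go(.532,-.252,.08,-114.5);print(robot.get_state()['qpos'])
E
```

```text
time: 2.1
position: [0.5288, -0.2325, 0.2068]
ee_rot: [[0.911, -0.413, -0.0], [-0.413, -0.911, 0.0], [-0.0, -0.0, -1.0]]
wrist_force: [1.0, 0.4, 0.4]
opening: 0.997
grip_force: 0.0
t 2.1 pos [ 0.5288 -0.2325  0.2068] yaw -114.41 tilt z [-1.e-04  2.e-04 -1.e+00] | shift [0.011  0.0164 0.1268] turn 0.09
[-3.85670673e+00 -4.73237961e-01 -8.05903376e+00 -9.39187933e-03
 -8.24222937e+01  6.94461339e+01]
```

```bash
python3 shift.py '{"deltas":[[1, 0.011, 0.016, 0.06, 0], [1, 0.011, 0.016, 0.06, 0], [1, 0.011, 0.016, 0.06, 0], [1, 0.011, 0.016, 0.06, 0]]}'; python3 - <<'E'
from h import *
go(.532,-.252,.08,-114.5)
t=viewer.snapshot('top')[:,:,::-1];s=viewer.snapshot('scene')[:,:,::-1]
tiles('pics/c2.png',[(t,370,160,66,66),(s,352,220,66,66)],6)
E
```

```text
time: 2.5
position: [0.533, -0.2492, 0.1489]
ee_rot: [[0.911, -0.412, 0.001], [-0.412, -0.911, -0.001], [0.002, 0.001, -1.0]]
wrist_force: [-0.4, 0.5, 1.1]
opening: 0.998
grip_force: 0.0
t 2.5 pos [ 0.533  -0.2492  0.1489] yaw -114.35 tilt z [ 0.0012 -0.0012 -1.    ] | shift [0.0001 0.0029 0.0689] turn 0.15
```

View pics/c2.png

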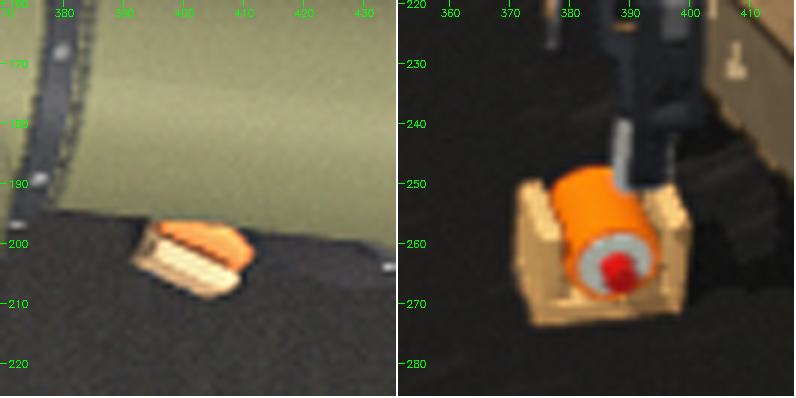

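Arm hides the top view; in the scene view the red-side finger tip (~391,250) hangs above the red end (388,265), as expected. Descend.

```bash
python3 shift.py '{"deltas":[[1, 0, 0.002, 0.03, 0], [1, 0, 0.002, 0.05, 0], [1, 0, 0.002, 0.069, 0], [1, 0, 0.002, 0.069, 0], [1, 0, 0.002, 0.069, 0]]}'; python3 shift.py '{"deltas":[[0, 0, 0, 0, 0], [0, 0, 0, 0, 0], [0, 0, 0, 0, 0], [0, 0, 0, 0, 0], [0, 0, 0, 0, 0], [0, 0, 0, 0, 0], [0, 0, 0, 0, 0], [0, 0, 0, 0, 0]]}' 40; python3 -c "
from h import *
print(robot.hold_point_z);go(.532,-.252,.08,-114.5)"
```

```text
time: 3.1
position: [0.5325, -0.2511, 0.0803]
ee_rot: [[0.911, -0.412, 0.002], [-0.412, -0.911, -0.001], [0.002, 0.0, -1.0]]
wrist_force: [0.1, 0.1, 0.1]
opening: 0.999
grip_force: 0.0
time: 3.9
position: [0.5327, -0.2518, 0.0808]
ee_rot: [[0.911, -0.413, 0.003], [-0.413, -0.911, -0.001], [0.004, -0.0, -1.0]]
wrist_force: [-1.4, 1.7, 6.3]
opening: 0.731
grip_force: 42.4
0.0539
t 3.9 pos [ 0.5327 -0.2518  0.0808] yaw -114.39 tilt z [ 0.0033 -0.0013 -1.    ] | shift [-0.0005  0.0005  0.0008] turn 0.11
```

```bash
python3 shift.py '{"deltas":[[0, 0, 0, -0.02, 0], [0, 0, 0, -0.05, 0], [0, 0, 0, -0.1, 0], [0, 0, 0, -0.12, 0], [0, 0, 0, -0.12, 0]]}'; python3 -c "
from h import *
go(.507,.017,.16,-174)"
```

```text
time: 4.4
position: [0.533, -0.2518, 0.2033]
ee_rot: [[0.911, -0.413, 0.007], [-0.413, -0.911, -0.002], [0.008, -0.001, -1.0]]
wrist_force: [0.2, 0.0, -1.5]
opening: 0.733
grip_force: 46.5
t 4.4 pos [ 0.533  -0.2518  0.2033] yaw -114.4 tilt z [ 0.0075 -0.0019 -1.    ] | shift [-0.1351 -0.234   0.0426] turn 59.6
```

```bash
python3 shift.py '{"deltas":[[0, -0.135, -0.234, 0.02, 59.6], [0, -0.135, -0.234, 0.02, 59.6], [0, -0.135, -0.234, 0.02, 59.6], [0, -0.135, -0.234, 0.02, 59.6], [0, -0.135, -0.234, 0.02, 59.6], [0, -0.135, -0.234, 0.02, 59.6], [0, -0.135, -0.234, 0.02, 59.6], [0, -0.135, -0.234, 0.02, 59.6], [0, -0.135, -0.234, 0.02, 59.6], [0, -0.135, -0.234, 0.02, 59.6], [0, -0.135, -0.234, 0.02, 59.6], [0, -0.135, -0.234, 0.02, 59.6]]}'; python3 - <<'E'
from h import *
go(.507,.017,.108,-174)
s=viewer.snapshot('scene')[:,:,::-1]
c=robot.get_state()['position'];print(proj('scene',[[.507,.017,.06],list(c-[0,0,.048])]))
tiles('pics/c3.png',[(s,280,160,80,80)],6)
E
```

```text
time: 5.6
position: [0.5053, 0.0171, 0.1781]
ee_rot: [[0.105, -0.994, -0.0], [-0.994, -0.105, -0.0], [0.0, 0.0, -1.0]]
wrist_force: [-0.0, -0.2, -1.9]
opening: 0.731
grip_force: 46.4
t 5.6 pos [0.5053 0.0171 0.1781] yaw -173.99 tilt z [-4.e-04 -1.e-04 -1.e+00] | shift [ 0.0003 -0.0017  0.0701] turn 0.01
[[318.35037366 204.67278883]
 [317.61253531 183.58321598]]
```

View pics/c3.png

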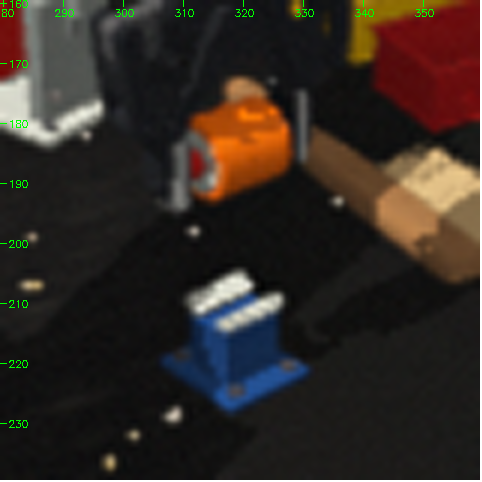

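```bash
python3 shift.py '{"deltas":[[0, 0, -0.002, 0.04, 0], [0, 0, -0.002, 0.055, 0], [0, 0, -0.002, 0.062, 0], [0, 0, -0.002, 0.065, 0], [0, 0, -0.002, 0.065, 0]]}'; python3 shift.py '{"deltas":[[0, 0, 0, 0.002, 0], [0, 0, 0, 0.002, 0]]}';python3 shift.py '{"deltas":[[0, 0, 0, 0.002, 0], [0, 0, 0, 0.002, 0]]}'
```

```text
time: 6.15
position: [0.5077, 0.0176, 0.1141]
ee_rot: [[0.105, -0.995, 0.001], [-0.995, -0.105, -0.0], [0.0, -0.001, -1.0]]
wrist_force: [-0.1, -0.1, -1.5]
opening: 0.731
grip_force: 46.4
time: 6.35
position: [0.5077, 0.0178, 0.1121]
ee_rot: [[0.104, -0.995, 0.001], [-0.995, -0.104, 0.0], [-0.0, -0.001, -1.0]]
wrist_force: [0.2, 0.4, -3.2]
opening: 0.73
grip_force: 46.4
time: 6.55
position: [0.5079, 0.0179, 0.1107]
ee_rot: [[0.105, -0.995, 0.002], [-0.995, -0.105, 0.0], [-0.0, -0.002, -1.0]]
wrist_force: [-1.6, 1.4, 3.5]
opening: 0.729
grip_force: 47.2
```

Contact at about 0.111 (axle ≈ 60 mm up plus the grip offset); one more millimetre, then release and rise.

```bash
python3 shift.py '{"deltas":[[0, 0, 0, 0.001, 0], [0, 0, 0, 0.001, 0]]}'; python3 shift.py '{"deltas":[[0.85, 0, 0, 0, 0], [0.85, 0, 0, 0, 0], [1, 0, 0, 0, 0], [1, 0, 0, 0, 0], [1, 0, 0, 0, 0], [1, 0, 0, 0, 0], [1, 0, 0, -0.03, 0], [1, 0, 0, -0.07, 0], [1, 0, 0, -0.12, 0], [1, 0, 0, -0.14, 0], [1, 0, 0, -0.14, 0]]}'; python3 - <<'E'
from h import *
go(.507,.017,.108,-84)
s=viewer.snapshot('scene')[:,:,::-1];t=viewer.snapshot('top')[:,:,::-1]
tiles('pics/c4.png',[(s,290,170,60,60),(t,275,170,60,60)],6)
E
```

```text
time: 6.75
position: [0.5079, 0.018, 0.1104]
ee_rot: [[0.105, -0.994, 0.002], [-0.994, -0.105, 0.0], [-0.0, -0.002, -1.0]]
wrist_force: [-6.9, 2.8, 9.2]
opening: 0.734
grip_force: 48.1
time: 7.85
position: [0.5086, 0.0178, 0.2528]
ee_rot: [[0.104, -0.995, 0.007], [-0.995, -0.104, 0.002], [-0.001, -0.007, -1.0]]
wrist_force: [0.4, -0.2, -0.2]
opening: 1.002
grip_force: 0.0
t 7.85 pos [0.5086 0.0178 0.2528] yaw -174.01 tilt z [ 0.007   0.0016 -1.    ] | shift [0.0007 0.0027 0.1448] turn -90.01
```

View pics/c4.png

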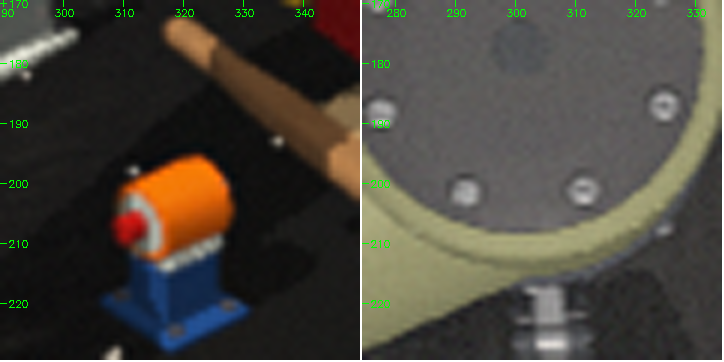

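```bash
python3 -c "
from h import *
c=np.array([.508,.0178,.06]);d=np.array([np.cos(np.radians(6)),np.sin(np.radians(6)),0])
print(proj('scene',[c-d*.032,c+d*.032,c]))"
python3 shift.py '{"deltas":[[1, 0, 0.001, 0, -90], [1, 0, 0.001, 0.01, -90], [1, 0, 0.001, 0.02, -90], [1, 0, 0.001, 0.03, -90], [1, 0, 0.001, 0.04, -90], [1, 0, 0.001, 0.04, -90], [1, 0, 0.001, 0.04, -90], [1, 0, 0.001, 0.04, -90], [1, 0, 0.001, 0.04, -90], [1, 0, 0.001, 0.04, -90], [1, 0, 0.001, 0.04, -90], [1, 0, 0.001, 0.04, -90]]}'; python3 -c "
from h import *
go(.508,.0178,.112,-84)"
```

```text
[[309.70217806 208.23484847]
 [327.04892978 200.76333728]
 [318.49342591 204.44832361]]
time: 9.15
position: [0.5058, 0.0174, 0.2065]
ee_rot: [[0.994, 0.105, -0.003], [0.105, -0.994, -0.001], [-0.003, 0.001, -1.0]]
wrist_force: [-0.3, -0.4, 0.0]
opening: 0.997
grip_force: 0.0
t 9.15 pos [0.5058 0.0174 0.2065] yaw -83.98 tilt z [-2.8e-03 -9.0e-04 -1.0e+00] | shift [ 0.0025 -0.0002  0.0945] turn 0.02
```

```bash
python3 shift.py '{"deltas":[[1, 0.0025, 0, 0.04, 0], [1, 0.0025, 0, 0.07, 0], [1, 0.0025, 0, 0.085, 0], [1, 0.0025, 0, 0.0945, 0], [1, 0.0025, 0, 0.0945, 0], [1, 0.0025, 0, 0.0945, 0]]}'; python3 -c "
from h import *
go(.508,.0178,.112,-84)"; python3 shift.py '{"deltas":[[0, 0, 0, 0, 0], [0, 0, 0, 0, 0], [0, 0, 0, 0, 0], [0, 0, 0, 0, 0], [0, 0, 0, 0, 0], [0, 0, 0, 0, 0], [0, 0, 0, 0, 0], [0, 0, 0, 0, 0], [0, 0, 0, 0, 0], [0, 0, 0, 0, 0], [0, 0, 0, 0, 0]]}' 40
```

```text
time: 9.75
position: [0.5095, 0.0179, 0.1152]
ee_rot: [[0.995, 0.104, 0.002], [0.104, -0.995, -0.0], [0.002, 0.0, -1.0]]
wrist_force: [-0.1, 0.0, 0.2]
opening: 1.001
grip_force: 0.0
t 9.75 pos [0.5095 0.0179 0.1152] yaw -84.02 tilt z [ 1.8e-03 -1.0e-04 -1.0e+00] | shift [-0.0016 -0.0001  0.0032] turn -0.02
time: 10.85
position: [0.5095, 0.0188, 0.115]
ee_rot: [[0.994, 0.105, 0.002], [0.105, -0.994, 0.002], [0.002, -0.002, -1.0]]
wrist_force: [-1.1, 4.7, 4.6]
opening: 0.458
grip_force: 40.4
```

```bash
python3 shift.py '{"deltas":[[0, 0, 0, -0.02, 0], [0, 0, 0, -0.05, 0], [0, 0, 0, -0.08, 0], [0, 0, 0, -0.08, 0]]}'; python3 -c "
from h import *
go(.5612,.3152,.17,-163.1)"
```

```text
time: 11.25
position: [0.5104, 0.0178, 0.1985]
ee_rot: [[0.995, 0.104, 0.007], [0.104, -0.995, 0.001], [0.007, -0.0, -1.0]]
wrist_force: [1.0, 0.1, -2.0]
opening: 0.452
grip_force: 40.8
t 11.25 pos [0.5104 0.0178 0.1985] yaw -84.0 tilt z [ 7.e-03  8.e-04 -1.e+00] | shift [ 0.0814 -0.2904  0.0291] turn 79.1
```

```bash
python3 shift.py '{"deltas":[[0, 0.081, -0.29, -0.02, 79.1], [0, 0.081, -0.29, -0.02, 79.1], [0, 0.081, -0.29, -0.02, 79.1], [0, 0.081, -0.29, -0.02, 79.1], [0, 0.081, -0.29, -0.02, 79.1], [0, 0.081, -0.29, -0.02, 79.1], [0, 0.081, -0.29, -0.02, 79.1], [0, 0.081, -0.29, -0.02, 79.1], [0, 0.081, -0.29, -0.02, 79.1], [0, 0.081, -0.29, 0.02, 79.1], [0, 0.081, -0.29, 0.02, 79.1], [0, 0.081, -0.29, 0.02, 79.1], [0, 0.081, -0.29, 0.02, 79.1], [0, 0.081, -0.29, 0.02, 79.1]]}'; python3 - <<'E'
from h import *
go(.5612,.3152,.165,-163.1);print(robot.get_state()['qpos'][5])
st=robot.get_state();R=np.array(st['ee_rot']);c=st['position']+R@[-.0015,0,.055]
ax=-R[:,0];X=[c+ax*.032,c-ax*.032]
print(proj('scene',X),proj('top',X))
s=viewer.snapshot('scene')[:,:,::-1];t=viewer.snapshot('top')[:,:,::-1]
cv2.imwrite('pics/s5raw.png',s)
tiles('pics/c5.png',[(s,255,120,66,70),(t,160,145,66,70)],6)
E
```

```text
time: 12.65
position: [0.5597, 0.3149, 0.1757]
ee_rot: [[0.291, -0.957, 0.002], [-0.957, -0.291, 0.001], [-0.001, -0.002, -1.0]]
wrist_force: [-0.3, -0.3, -1.3]
opening: 0.454
grip_force: 41.1
t 12.65 pos [0.5597 0.3149 0.1757] yaw -163.07 tilt z [ 0.0022  0.0013 -1.    ] | shift [ 0.0002 -0.0014  0.0107] turn 0.03
-30.27869320499506
[[276.5776638  142.55491521]
 [290.25577451 147.6405858 ]] [[168.42288287 181.9040843 ]
 [194.02218099 174.65547126]]
```

View pics/c5.png

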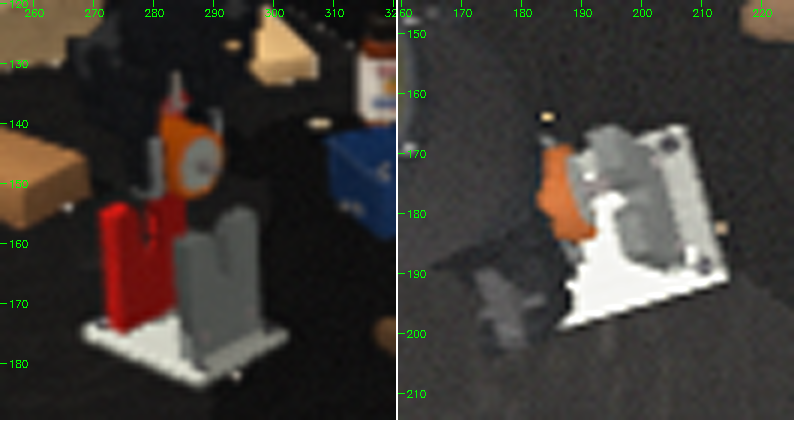

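```bash
python3 shift.py '{"deltas":[[0, 0.0002, -0.0014, 0.009, 0], [0, 0.0002, -0.0014, 0.012, 0], [0, 0.0002, -0.0014, 0.012, 0]]}';python3 shift.py '{"deltas":[[0, 0, 0, 0.004, 0], [0, 0, 0, 0.008, 0], [0, 0, 0, 0.012, 0], [0, 0, 0, 0.012, 0]]}'; python3 -c "
from h import *
go(.5612,.3152,.15,-163.1)"
```

```text
time: 13.05
position: [0.5602, 0.3146, 0.1604]
ee_rot: [[0.29, -0.957, -0.002], [-0.957, -0.29, -0.001], [0.001, 0.002, -1.0]]
wrist_force: [-0.6, -0.1, -3.5]
opening: 0.458
grip_force: 41.2
time: 13.45
position: [0.5604, 0.3153, 0.1491]
ee_rot: [[0.291, -0.957, -0.0], [-0.957, -0.291, 0.0], [-0.0, 0.0, -1.0]]
wrist_force: [-0.9, 2.2, -3.6]
opening: 0.451
grip_force: 41.2
t 13.45 pos [0.5604 0.3153 0.1491] yaw -163.09 tilt z [-4.e-04  4.e-04 -1.e+00] | shift [ 0.0003 -0.0008 -0.0009] turn 0.01
```

```bash
for i in 1 2 3; do :; done; python3 shift.py '{"deltas":[[0, 0, 0, 0.004, 0], [0, 0, 0, 0.004, 0]]}'; python3 shift.py '{"deltas":[[0, 0, 0, 0.004, 0], [0, 0, 0, 0.004, 0]]}'; python3 - <<'E'
from h import *
s=viewer.snapshot('scene')[:,:,::-1];t=viewer.snapshot('top')[:,:,::-1]
st=robot.get_state();R=np.array(st['ee_rot']);c=st['position']+R@[-.0015,0,.055];ax=-R[:,0];print(c,proj('scene',[c+ax*.032,c-ax*.032,c-ax*.026]),proj('top',[c-ax*.026]))
tiles('pics/c6.png',[(s,262,140,40,50),(t,175,155,40,50)],10)
E
```

```text
time: 13.65
position: [0.5605, 0.3153, 0.1455]
ee_rot: [[0.291, -0.957, 0.0], [-0.957, -0.291, 0.001], [-0.001, -0.0, -1.0]]
wrist_force: [0.1, 3.9, -3.2]
opening: 0.453
grip_force: 41.3
time: 13.85
position: [0.5606, 0.3154, 0.1416]
ee_rot: [[0.291, -0.957, 0.0], [-0.957, -0.291, 0.001], [-0.001, -0.001, -1.0]]
wrist_force: [0.6, 5.4, -1.7]
opening: 0.45
grip_force: 41.4
[0.56014103 0.31683765 0.08665374] [[277.30401141 151.61324811]
 [290.81919255 156.85410675]
 [289.52491704 156.35221818]] [[195.25069793 176.82808402]]
```

View pics/c6.png

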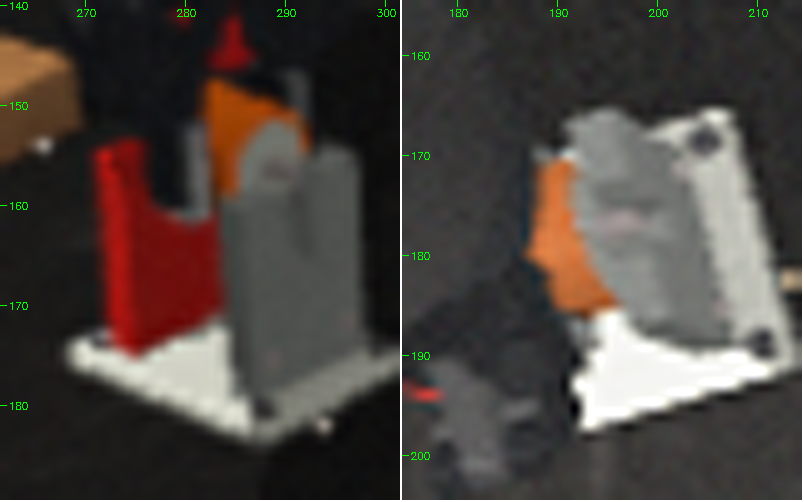

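The steel stub (scene ≈289,156.5) is entering the grey slot mouth. The rising +y force says the sleeve rubs the grey cheek, so I'll shift towards red.

```bash
python3 shift.py '{"deltas":[[0, -0.001, 0, 0, 0], [0, -0.001, 0, 0, 0]]}'; python3 shift.py '{"deltas":[[0, -0.001, 0, 0, 0], [0, -0.001, 0, 0, 0]]}'; python3 shift.py '{"deltas":[[0, 0, 0, 0.003, 0], [0, 0, 0, 0.003, 0]]}'
```

```text
time: 14.15
position: [0.5602, 0.3154, 0.1415]
ee_rot: [[0.29, -0.957, -0.001], [-0.957, -0.29, -0.001], [0.001, 0.001, -1.0]]
wrist_force: [-0.0, 2.2, -1.6]
opening: 0.455
grip_force: 41.3
time: 14.35
position: [0.5599, 0.3163, 0.1415]
ee_rot: [[0.29, -0.957, -0.001], [-0.957, -0.29, -0.001], [0.001, 0.001, -1.0]]
wrist_force: [-0.3, 0.6, -1.7]
opening: 0.455
grip_force: 41.3
time: 14.55
position: [0.5598, 0.3164, 0.138]
ee_rot: [[0.29, -0.957, -0.001], [-0.957, -0.29, -0.001], [0.001, 0.001, -1.0]]
wrist_force: [0.8, 0.6, -2.3]
opening: 0.456
grip_force: 41.3
```

```bash
python3 shift.py '{"deltas":[[0, -0.001, 0, 0.003, 0], [0, -0.001, 0, 0.003, 0]]}'; python3 shift.py '{"deltas":[[0, 0, 0, 0.003, 0], [0, 0, 0, 0.003, 0]]}'; python3 shift.py '{"deltas":[[0, 0, 0, 0.003, 0], [0, 0, 0, 0.003, 0]]}'
```

```text
time: 14.75
position: [0.5597, 0.3178, 0.1355]
ee_rot: [[0.29, -0.957, -0.0], [-0.957, -0.29, -0.0], [0.0, 0.0, -1.0]]
wrist_force: [-0.3, 0.9, -0.7]
opening: 0.453
grip_force: 41.4
time: 14.95
position: [0.5603, 0.3181, 0.1335]
ee_rot: [[0.291, -0.957, 0.002], [-0.957, -0.291, 0.001], [-0.0, -0.002, -1.0]]
wrist_force: [3.4, 1.9, 0.1]
opening: 0.452
grip_force: 41.6
time: 15.15
position: [0.5609, 0.3183, 0.1311]
ee_rot: [[0.291, -0.957, 0.004], [-0.957, -0.291, 0.002], [-0.001, -0.004, -1.0]]
wrist_force: [6.3, 1.3, 1.5]
opening: 0.455
grip_force: 41.7
```

```bash
python3 shift.py '{"deltas":[[0, 0, -0.001, 0, 0], [0, 0, -0.001, 0, 0]]}'; python3 shift.py '{"deltas":[[0, 0, -0.0007, 0, 0], [0, 0, -0.0007, 0, 0]]}'; python3 shift.py '{"deltas":[[0, 0, 0, 0.003, 0], [0, 0, 0, 0.003, 0]]}'; python3 shift.py '{"deltas":[[0, 0, 0, 0.003, 0], [0, 0, 0, 0.003, 0]]}'; python3 -c "
from h import *
s=robot.get_state();print(s['wrist_torque']);go(.5612,.3152,.11,-163.1)"
```

```text
time: 15.35
position: [0.5612, 0.3184, 0.1304]
ee_rot: [[0.29, -0.957, 0.002], [-0.957, -0.29, 0.001], [-0.0, -0.002, -1.0]]
wrist_force: [5.2, 2.5, 2.0]
opening: 0.454
grip_force: 41.6
time: 15.55
position: [0.5614, 0.3184, 0.1297]
ee_rot: [[0.291, -0.957, 0.0], [-0.957, -0.291, 0.0], [-0.0, -0.0, -1.0]]
wrist_force: [3.8, 2.3, 0.9]
opening: 0.456
grip_force: 41.6
time: 15.75
position: [0.5615, 0.3183, 0.1264]
ee_rot: [[0.29, -0.957, 0.0], [-0.957, -0.29, 0.0], [0.0, -0.0, -1.0]]
wrist_force: [5.5, 1.9, 0.5]
opening: 0.453
grip_force: 41.5
time: 15.95
position: [0.5615, 0.3183, 0.1233]
ee_rot: [[0.29, -0.957, 0.0], [-0.957, -0.29, 0.0], [0.0, -0.0, -1.0]]
wrist_force: [5.5, 2.4, 0.6]
opening: 0.451
grip_force: 41.6
[ 0.66263123 -1.70004981 -0.19170967]
t 15.95 pos [0.5615 0.3183 0.1233] yaw -163.12 tilt z [ 3.e-04  0.e+00 -1.e+00] | shift [0.0029 0.0012 0.0133] turn -0.02
```

```bash
python3 shift.py '{"deltas":[[0, 0, -0.001, 0.003, 0], [0, 0, -0.001, 0.003, 0]]}'; python3 shift.py '{"deltas":[[0, 0, 0, 0.004, 0], [0, 0, 0, 0.004, 0]]}'; python3 shift.py '{"deltas":[[0, 0, 0, 0.003, 0], [0, 0, 0, 0.003, 0]]}'; python3 shift.py '{"deltas":[[0, 0, 0, 0.002, 0], [0, 0, 0, 0.002, 0]]}'
```

```text
time: 16.15
position: [0.5618, 0.3182, 0.1193]
ee_rot: [[0.29, -0.957, -0.002], [-0.957, -0.29, -0.001], [0.001, 0.002, -1.0]]
wrist_force: [3.2, 0.6, -1.8]
opening: 0.452
grip_force: 41.4
time: 16.35
position: [0.5618, 0.3183, 0.1155]
ee_rot: [[0.29, -0.957, -0.002], [-0.957, -0.29, -0.001], [0.001, 0.002, -1.0]]
wrist_force: [2.1, 0.2, -3.4]
opening: 0.454
grip_force: 41.3
time: 16.55
position: [0.5618, 0.3183, 0.1128]
ee_rot: [[0.29, -0.957, -0.001], [-0.957, -0.29, -0.001], [0.001, 0.002, -1.0]]
wrist_force: [0.9, 0.2, -2.4]
opening: 0.461
grip_force: 41.3
time: 16.75
position: [0.5619, 0.3183, 0.1111]
ee_rot: [[0.291, -0.957, -0.001], [-0.957, -0.291, -0.001], [0.0, 0.001, -1.0]]
wrist_force: [-0.6, 0.0, -2.5]
opening: 0.454
grip_force: 41.3
```

```bash
python3 shift.py '{"deltas":[[0, 0, 0, 0.0015, 0], [0, 0, 0, 0.0015, 0]]}'; python3 shift.py '{"deltas":[[0, 0, 0, 0.0015, 0], [0, 0, 0, 0.0015, 0]]}'
```

```text
time: 16.95
position: [0.5622, 0.3185, 0.1101]
ee_rot: [[0.291, -0.957, -0.0], [-0.957, -0.291, -0.0], [0.0, 0.0, -1.0]]
wrist_force: [-1.1, -0.8, -1.8]
opening: 0.455
grip_force: 41.3
time: 17.15
position: [0.5623, 0.3185, 0.1098]
ee_rot: [[0.291, -0.957, 0.0], [-0.957, -0.291, -0.0], [0.0, -0.0, -1.0]]
wrist_force: [-4.1, -1.1, 4.1]
opening: 0.455
grip_force: 41.9
```

```bash
python3 shift.py '{"deltas":[[0, 0, 0, 0.001, 0], [0, 0, 0, 0.001, 0], [0, 0, 0, 0.001, 0]]}'; python3 -c "
from h import *
print(robot.get_state()['wrist_torque'])"
```

```text
time: 17.45
position: [0.5623, 0.3185, 0.1097]
ee_rot: [[0.291, -0.957, 0.001], [-0.957, -0.291, -0.0], [0.0, -0.001, -1.0]]
wrist_force: [-6.7, -1.4, 9.0]
opening: 0.452
grip_force: 42.5
[-0.71520699  2.09162609  0.00234578]
```

```bash
python3 shift.py '{"deltas":[[0.6, 0, 0, 0, 0], [0.6, 0, 0, 0, 0], [0.8, 0, 0, 0, 0], [0.9, 0, 0, 0, 0], [0.9, 0, 0, 0, 0], [0.9, 0, 0, 0, 0], [0.9, 0, 0, -0.02, 0], [0.9, 0, 0, -0.05, 0], [0.9, 0, 0, -0.1, 0], [0.9, 0, 0, -0.15, 0], [0.9, 0, 0, -0.18, 0], [0.9, 0.0, 0.15, -0.2, 0], [0.9, 0, 0.15, -0.2, 0], [0.9, 0, 0.15, -0.2, 0], [0.9, 0, 0.15, -0.2, 0]]}'; python3 - <<'E'
from h import *
s=viewer.snapshot('scene')[:,:,::-1];t=viewer.snapshot('top')[:,:,::-1]
p=np.array([.5615,.3170]);a=np.radians(106.9);d=np.array([np.cos(a),np.sin(a)])
X=[[*(p+d*k),.055] for k in(.032,-.032)];print(proj('scene',X),proj('top',X))
tiles('pics/c7.png',[(s,262,140,40,50),(t,165,152,40,50)],10)
E
```

```text
time: 18.95
position: [0.4157, 0.2735, 0.3112]
ee_rot: [[0.293, -0.956, 0.004], [-0.956, -0.293, 0.005], [-0.004, -0.005, -1.0]]
wrist_force: [1.0, 0.6, 1.0]
opening: 0.902
grip_force: 0.0
[[278.16197374 159.80935368]
 [291.53686528 165.16853156]] [[176.7186356  184.0331947 ]
 [200.73715927 177.22904591]]
```

View pics/c7.png

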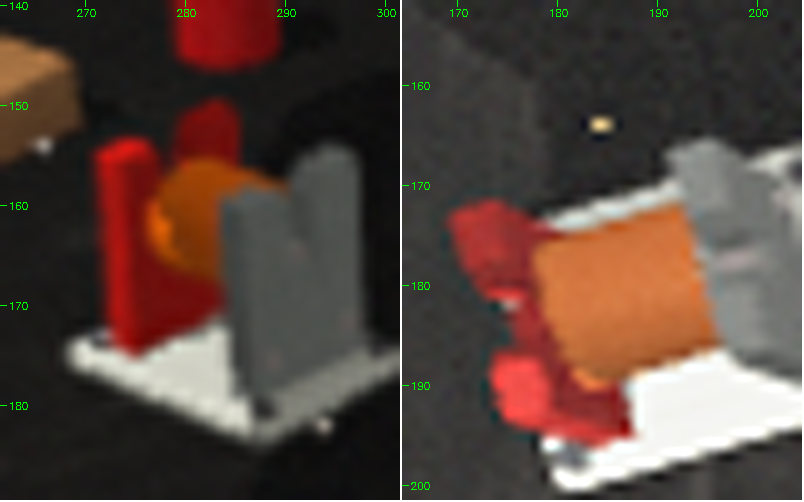

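The picture shows the roller down between the cheeks, with its steel tip at about (291,164.5). That is within a pixel of where a seated roller should appear. The tool is clear.

```bash
python3 -c "
from bench import robot, viewer
print(robot.close_job())"
```

```text
the job is handed in; nothing more can be done
None
```

The roller is down in the slotted stand, red end in the red cheek and steel end in the grey, after its stop on the V-block; it was held until it bottomed out with the axle about 55 mm up, and the job was handed in at about 19 s with no verdict returned.

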